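Dot-mark the panel on the sloped jig

ROBOT

A 6-joint arm with a two-finger parallel gripper is mounted at the origin on the work surface. World frame = base frame: x ahead of the robot, y to its left, z up, the work surface at z = 0. Lengths are in m, angles in rad, forces in N, time in s.
With the tool pointing down it reaches from about 0.225 to 0.875 m from the base axis. Payload 3.4 kg.
Tool frame: the origin (TCP) lies at the centre of the arm's flange, where the gripper is bolted on; the fingertips stand 173 mm ahead of it and the grasp point (between the pads) lies 155 mm ahead of it; x points along the fingers, y is the direction in which the jaws open and shut, and the axes are right-handed (so a half turn about x gives the same grasp; the last joint's range is limited). The gripper opens to 85 mm and grips with 20 to 120 N. Pads are 22 mm wide; open, the fingers measure 114 mm over their backs; the gripper's body (76 mm by 85 mm) begins 54 mm behind the grasp point. The pads swing forward as they close: fully open they stand 13 mm farther back than shut.
Start: joints at [-1.389, 0.276, 1.505, -0, 1.361, -0.121], TCP at [0.171, -0.549, 0.405] pointing down, gripper open.
Joint ranges: [-2.89, 2.89], [-0.75, 2.08], [0.22, 2.7], [-1.18, 4.32], [0.11, 2.71], [-2.7, 2.7]. Speed limits (rad/s): [2.57, 2.57, 3.14, 3.14, 3.14, 3.14].

INTERFACE

Orientations are given as [roll, pitch, yaw] about the fixed x, y, z axes, in that order (R = Rz(yaw) Ry(pitch) Rx(roll)).
In Python, from bench import robot, move_gripper, optics, ticket gives the robot as it stands. Calls block until the motion is done:
- robot.move_ptp(position, orientation): joint-space move of the TCP to a pose.
- robot.servo_line(position, rot=None, velocity=0.15): straight line of the TCP; rot=None keeps the orientation; velocity is the mean speed in m/s.
- robot.set_joints(angles): joint-space move.
- move_gripper(opening, effort=None): finger opening in m; effort is the grip in N (None keeps the last); returns when the fingers have stopped.
- robot.dwell(seconds).
- robot.ik(position, orientation): joint angles nearest the present ones, or None.
- robot.observe(): the state.
- optics.get_image(name): name is "scene" or "top"; returns the picture (400x640x3 uint8, red, green, blue); there is no depth.
- optics.camera_params(name): a dict with "camera_matrix" (3x3 intrinsics, pixels), "origin" and "rotation" of the camera in the world. Camera axes: x right, y down, z forward; pixel columns grow to the right and rows downward; lengths in m; the calibration is good to about 2 mm. A picture is of the moment at which its call begins. camera_params takes no time and is no camera call.
A pose or a line that the arm cannot do raises robot.MotionError and nothing moves.
- ticket.finish_job(): hands the job in, once; it reports no verdict.
The state is a dict: "clock": time; "qpos": joint angles; "joint_velocities": joint speeds; "joint_efforts": joint torques, N m; "ee_pos": TCP position; "tool_rot": TCP orientation; "ft_force": force on the tool from outside, world axes, zero at the start; "wrist_torque": the same for the moment, N m; "finger_gap": finger opening in m.
Only numpy, scipy, OpenCV 4.12 (cv2) and the standard library are available. Lean on these libraries where they do the work, as an engineer would, in place of code of your own. Each camera call takes 0.05 s, during which the arm holds its last target.

TASK

Take the marking punch from its tray and press its foot squarely onto the blue spot of the panel on the sloped jig, the foot wholly inside the spot, until the sprung bed has sunk about 7 mm (do not drive it to its stop), and hold it there for a second. Lift the punch straight off the panel without letting it slide or rock on it, then stand it upright in its tray again and let go. Leave the cup, the bottle and the red circuit board where they are.

Things in the scene. Friction and masses are not known exactly. Their poses are not given: they have to be found in the camera images.
- punch: Marking punch, standing upright in the tray, loose, about 0.14 to 0.24 kg. 100 mm tall, round all the way: steel foot 28 mm diameter x 14 mm high with a flat underside, brass neck 16 mm diameter up to 30 mm, red grip 24 mm diameter from 30 to 96 mm (a thin black band at 40 mm), black cap 20 mm diameter on top. Origin at the centre of the foot's underside, z along the punch towards the cap.
- punch_face (a point): Centre of the flat underside of the punch's foot (same point and axes as the punch's origin).
- rest: Dark steel tray with black rubber floor, fixed, 116 (x) x 96 (y) x 8 mm high, walls 3 mm, inner floor 110 x 90 mm, 3 mm above the table. Origin at the centre of its underside, on the table. The punch starts standing in it, up to 20 mm off centre.
- jig: Grey marking jig, fixed to the bench, base 150 (x) x 130 (y) mm, about 115 mm high. It carries a black spring bed, 112 x 102 mm, with an aluminium panel on it; the panel slopes 32 degrees, low edge towards the jig's own -x (towards the robot at yaw 0), so its face looks up and towards -x. Origin at the centre of the base's underside, on the table. The face's centre lies 6 mm to -x of the origin and 84 mm above the table. Nothing stands above the panel's face.
- target (a point): Centre of the blue spot (40 mm diameter, flat, in the middle of the panel), on the panel's face; z points out of the face, square to it (32 degrees from vertical), y is level across the panel, x runs up the slope. It moves down with the bed.
- bed (a joint): How far the spring bed has sunk square to its face, m: 0 at rest, 0.012 at its hard stop. It starts to yield at about 3 N and takes about 1 N more for each mm (about 10 N at 7 mm); it springs back by itself.
- cup: White paper-coloured cup, loose, 72 mm across the rim, 85 mm high; origin at the centre of its underside. Leave alone.
- bottle: Small white bottle with yellow cap, loose, 40 mm diameter, 75 mm high; origin at the centre of its underside. Leave alone.
- board: Red circuit board with blue terminal blocks, loose, flat on the bench, 70 (x) x 52 (y) mm, 15 mm high; origin at the centre of its underside. Leave alone.
There are look-alikes about, which are no part of the job. Of the things shaped like the rest, the steel one is meant.

How it is judged:
By the outcome, as a careful person would: the job done as asked, in the order asked, and still so for the second after the job is handed in, with the robot touching nothing.
It also fails if it takes over 54 s, if anything falls off the work surface, if the arm or the gripper's body presses on something with over 40 N, if the wrist force passes 120 N, or if a joint passes its speed limit or range.

## Working session

There is one attempt and no reset: what is moved stays moved. The work goes in short steps, each a Python script; the robot and the scene stay as the last script left them, time stands still between calls to the robot, and variables do not carry over. Pictures are saved under pics/ and viewed, and the job is handed in when it is done.

```bash
mkdir -p pics; ls; python3 - <<'E'
from bench import robot, move_gripper, optics, ticket
import cv2,numpy as np
for n in("scene","top"):
    im=optics.get_image(n); cv2.imwrite(f"pics/{n}0.png",im[:,:,::-1])
    p=optics.camera_params(n); print(n,{k:np.round(v,4).tolist() for k,v in p.items()})
print(robot.observe())
E
```

```text
pics
scene {'camera_matrix': [[445.2682, 0.0, 324.0268], [0.0, 445.2682, 197.5447], [0.0, 0.0, 1.0]], 'origin': [0.9525, -0.2176, 0.8535], 'rotation': [-2.6047, 0.0049, 1.0939]}
top {'camera_matrix': [[475.978, 0.0, 323.6015], [0.0, 475.978, 198.5735], [0.0, 0.0, 1.0]], 'origin': [0.352, 0.0214, 1.1634], 'rotation': [-2.9645, -0.033, -1.5682]}
{'clock': 0.1, 'qpos': array([-1.38900777e+00,  2.76569512e-01,  1.50599049e+00,  4.07810782e-07,
        1.36068998e+00, -1.20971321e-01]), 'joint_velocities': array([ 0.00010255, -0.00044008, -0.00097026, -0.00234103,  0.00098107,
       -0.00073309]), 'joint_efforts': array([ 6.71250364e-04, -4.17699909e+01, -2.46404672e+01, -2.50312060e-04,
        5.78254097e-03, -1.75342556e-06]), 'ee_pos': array([ 0.17141929, -0.548676  ,  0.40391082]), 'tool_rot': array([-1.69200822,  1.569139  ,  1.75234423]), 'ft_force': array([ 0.23487528, -0.12516924, -0.31062846]), 'wrist_torque': array([ 0.03776791,  0.02261341, -0.01335699]), 'finger_gap': 0.08554069336573338}
```

View pics/scene0.png

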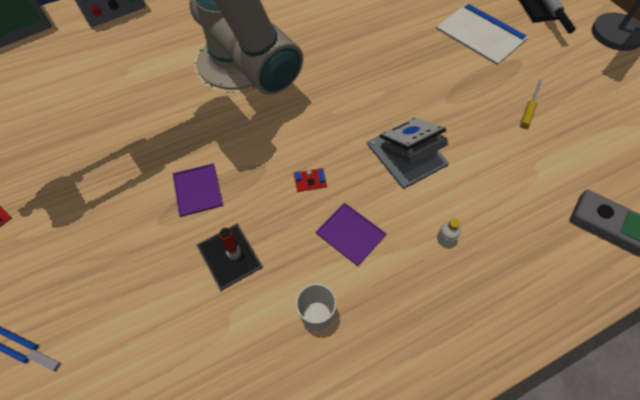

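View pics/top0.png

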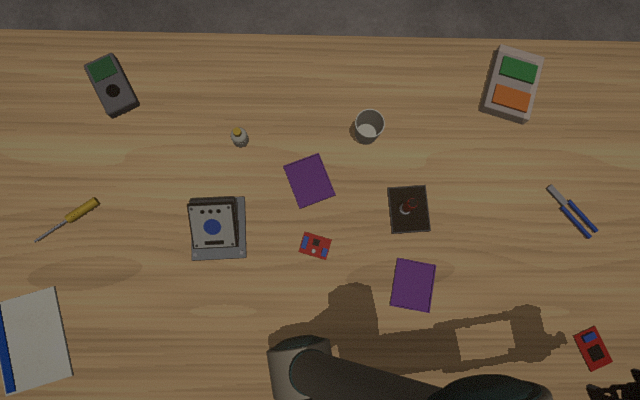

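The candidates for the tray are the dark one at scene (230,256) / top (409,209), which holds the punch, and the purple mats at top (309,180) and (413,285). The dark steel one fits the description. I'll check it in an enlarged crop.

```bash
python3 - <<'E'
import cv2,numpy as np
a=cv2.imread("pics/top0.png");b=cv2.imread("pics/scene0.png")
r=lambda im,x,y,w,h:cv2.resize(im[y:y+h,x:x+w],(400,300),interpolation=cv2.INTER_CUBIC)
out=np.vstack([np.hstack([r(a,369,179,80,60),r(a,170,180,100,75)]),np.hstack([r(b,190,220,80,60),r(b,360,110,100,75)])])
cv2.imwrite("pics/crop0.png",np.clip(out*1.6,0,255).astype(np.uint8))
E
```

```text
(no output)
```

View pics/crop0.png

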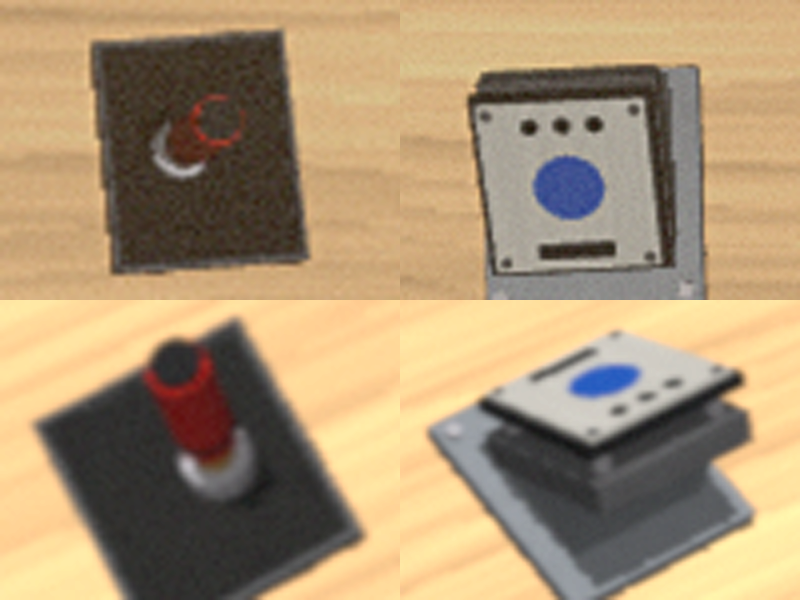

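The enlarged crop confirms the dark steel-rimmed tray holding the punch, and the blue spot on the jig panel. Next I'll fit the poses using both cameras.

```bash
cat > h.py <<'E'
import numpy as np,cv2
from scipy.spatial.transform import Rotation as Ro
from scipy.optimize import least_squares
from bench import robot, move_gripper, optics, ticket
class Cam:
    def __init__(s,n):
        p=optics.camera_params(n); s.K=np.array(p["camera_matrix"]);s.o=np.array(p["origin"]);r=np.array(p["rotation"])
        s.R=r if r.shape==(3,3) else Ro.from_euler("xyz",r).as_matrix()
    def proj(s,P):
        c=(np.atleast_2d(P)-s.o)@s.R; q=c@s.K.T; return q[:,:2]/q[:,2:]
    def ray(s,uv,z):
        d=s.R@np.linalg.solve(s.K,[uv[0],uv[1],1]); return s.o+d*(z-s.o[2])/d[2]
T=Cam("top");S=Cam("scene")
def tri(a,b):
    f=lambda P:np.r_[T.proj(P)[0]-a,S.proj(P)[0]-b]
    r=least_squares(f,[0.4,0,0.05]); return r.x,np.abs(r.fun).max()
E
python3 - <<'E'
from h import *
a=cv2.imread("pics/top0.png").astype(int);b=cv2.imread("pics/scene0.png").astype(int)
def blob(im,x,y,w,h):
    c=im[y:y+h,x:x+w]; m=((c[...,0]-c[...,2]>50)).astype(np.uint8)
    n,l,st,ce=cv2.connectedComponentsWithStats(m); i=1+np.argmax(st[1:,4]); print(st[i]); return ce[i]+[x,y]
ta=blob(a,180,190,70,65);sb=blob(b,380,110,70,45)
print(ta,sb,tri(ta,sb))
ptop=np.array([(236.7,246.2),(193.2,248.7),(187.5,204.5),(230,203)])
psc=np.array([(380.5,135.5),(413.75,118.25),(445.75,128.75),(407.5,147.5)])
for p,q in zip(ptop,psc): print(np.round(tri(p,q),4) if 0 else tri(p,q))
def pts(v,dirn):
    x,y,yaw,w,h,z=v; R=(Ro.from_euler("z",yaw)*Ro.from_euler("y",-np.radians(32)*dirn)).as_matrix()
    L=np.array([[-w,-h,0],[-w,h,0],[w,h,0],[w,-h,0],[0,0,0]])/2
    return L@R.T+[x,y,z]
for d in(1,-1):
  f=lambda v:np.r_[(T.proj(pts(v,d))-np.vstack([ptop,ta])).ravel(),(S.proj(pts(v,d))-np.vstack([psc,sb])).ravel()]
  r=least_squares(f,[.3,.2,0,.11,.1,.084]);print(d,np.round(r.x,4),np.round(r.fun,1))
tt=np.array([(387.6,187.6),(425.4,185),(430.6,231),(392,233.4)])
P=np.array([T.ray(u,.008) for u in tt]);print(P,P.mean(0))
# punch: cap top, foot, both views from crop
cap=np.array([218,120])/5+[369,179]; caps=np.array([180,361-300])/5+[190,220]
print("cap",tri(cap,caps),T.ray(cap,.103),S.ray(caps,.103))
E
```

```text
[ 24  30  16  14 135]
[23 17 17  7 87]
[211.95555556 226.71851852] [410.49425287 129.81609195] (array([0.47816443, 0.23826913, 0.08516211]), np.float64(0.1794983478253016))
(array([0.43801566, 0.18786255, 0.0496989 ]), np.float64(0.5254966216604657))
(array([0.43064426, 0.28577629, 0.04953634]), np.float64(0.4402991738977562))
(array([0.52532222, 0.29067373, 0.10985759]), np.float64(0.4221212818940785))
(array([0.52867394, 0.19513506, 0.10655801]), np.float64(0.6670426999663732))
1 [0.4802 0.2396 0.0618 0.1097 0.0974 0.0802] [-0.7  0.2  0.4  0.1 -0.5  0.6  1.  -0.2  0.1 -0.5 -0.7 -0.8  0.4 -0.4
 -0.8 -0.4  0.6 -0.3  0.8  1.8]
-1 [0.4812 0.24   0.2237 0.0827 0.0976 0.0802] [ -2.2 -11.   -2.4  -4.    2.7  12.2   1.7   4.8  -0.1  -1.    5.4  -8.3
   3.5 -13.   -9.3   7.6  -1.5  11.7   1.2   2.1]
[[ 0.58809602 -0.17554617  0.008     ]
 [ 0.5956057  -0.27059177  0.008     ]
 [ 0.48032978 -0.27938146  0.008     ]
 [ 0.47384169 -0.18394329  0.008     ]] [ 0.5344683  -0.22736567  0.008     ]
cap (array([ 0.53434778, -0.21480274,  0.10037626]), np.float64(0.677796837613073)) [ 0.53346686 -0.21575877  0.103     ] [ 0.53622265 -0.21382296  0.103     ]
```

```bash
cat >> h.py <<'E'
SPOT=np.array([.478,.2383,.084]);YAW=0.06;PUNCH=np.array([.5345,-.215,.003]);H=0.065;L=0.155
def Rdown(yaw,tilt,s):  # tool x = -axis, tool y = s*level
    A=(Ro.from_euler("z",yaw)*Ro.from_euler("y",-tilt)).as_matrix()
    x=-A[:,2];y=s*A[:,1];return np.c_[x,y,np.cross(x,y)],A
def tcp(face,yaw,tilt,s,h=H):
    R,A=Rdown(yaw,tilt,s); return face+A[:,2]*(h+L),Ro.from_matrix(R).as_euler("xyz"),A
TI=np.radians(32)
E
python3 - <<'E'
from h import *
for s in(1,-1):
    for f,y,t in((PUNCH,0,0),(PUNCH+[0,0,.15],0,0),(SPOT,YAW,TI),(SPOT+[-.05,0,.08],YAW,TI)):
        p,o,A=tcp(f,y,t,s); q=robot.ik(p,o); print(s,np.round(p,3),None if q is None else np.round(q,2))
for n,u in(("cup",(368,126)),("bottle",(239,137)),("board",(316,245)),("pur1",(309,180))): print(n,T.ray(u,.04))
E
```

```text
1 [ 0.534 -0.215  0.223] [-0.5   0.43  1.76  0.    0.95 -2.07]
1 [ 0.534 -0.215  0.373] [-0.5   0.3   1.56  0.    1.29 -2.07]
1 [0.362 0.231 0.271] [ 0.51  0.11  2.21 -0.66  0.39 -0.56]
1 [0.312 0.231 0.351] [ 0.59 -0.07  2.13 -0.47  0.64 -0.72]
-1 [ 0.534 -0.215  0.223] [-0.5   0.43  1.76  0.    0.95  1.07]
-1 [ 0.534 -0.215  0.373] [-0.5   0.3   1.56  0.    1.29  1.07]
-1 [0.362 0.231 0.271] [ 0.51  0.11  2.21 -0.66  0.39  2.58]
-1 [0.312 0.231 0.351] [ 0.59 -0.07  2.13 -0.47  0.64  2.42]
cup [ 0.73661646 -0.12464718  0.04      ]
bottle [0.70418825 0.19180553 0.04      ]
board [0.4419608  0.00242439 0.04      ]
pur1 [0.59849742 0.02016639 0.04      ]<sys>:0: UserWarning: Gimbal lock detected. Setting third angle to zero since it is not possible to uniquely determine all angles.
```

```bash
python3 - 2>/dev/null <<'E'
from h import *
p,o,A=tcp(PUNCH,0,0,1)
robot.move_ptp(p+[0,0,.13],o)
robot.servo_line(p,velocity=.12)
print(robot.observe()["ee_pos"]-p)
g=move_gripper(0.0,50); ob=robot.observe(); print(g,ob["finger_gap"],ob["ft_force"],ob["ee_pos"]-p)
for n in("scene","top"): cv2.imwrite(f"pics/{n}1.png",optics.get_image(n)[:,:,::-1])
robot.servo_line(p+[0,0,.15],velocity=.15); robot.dwell(.2)
ob=robot.observe(); print(ob["clock"],ob["finger_gap"],ob["ft_force"])
for n in("scene","top"): cv2.imwrite(f"pics/{n}2.png",optics.get_image(n)[:,:,::-1])
a=cv2.imread("pics/scene1.png");b=cv2.imread("pics/scene2.png")
cv2.imwrite("pics/c12.png",np.hstack([cv2.resize(i[y:y+130,170:310],None,fx=2.8,fy=2.8) for i,y in((a,160),(b,100))]))
E
```

```text
[ 0.00034727 -0.00021711  0.00071738]
False 0.02221065968043072 [-0.90237394 -0.14886189  1.87842437] [ 8.07198559e-05 -1.23578232e-04  3.21107533e-04]
5.175 0.023094969568479982 [-0.23842406 -0.52029467 -1.73168967]
```

View pics/c12.png

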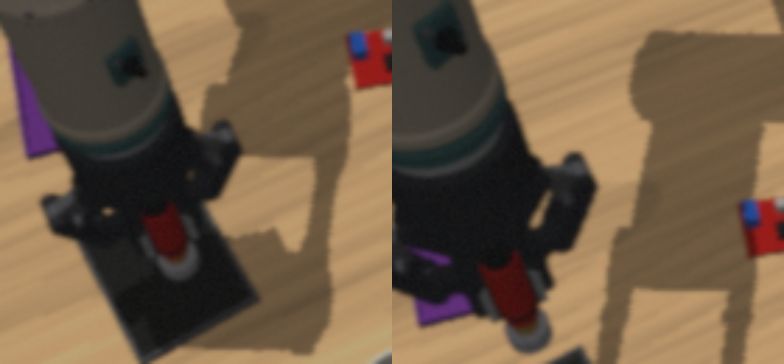

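View pics/scene2.png

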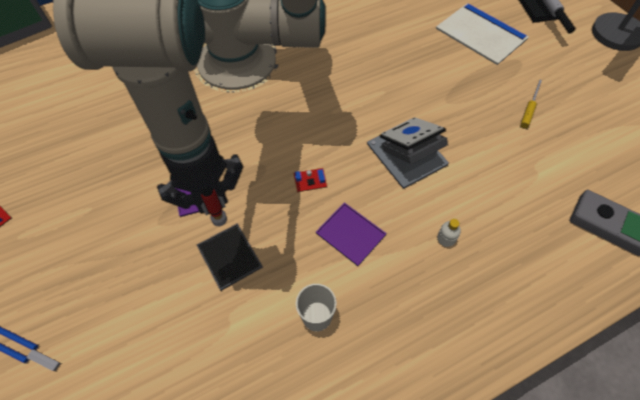

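The punch is held clear of the tray, with its foot at about scene (219,219). I'll move it above the spot and check it against a projected model.

```bash
cat >> h.py <<'E'
def overlay(im,cam,face,A,sc,x0,y0,w,h):
    im=cv2.resize(im[y0:y0+h,x0:x0+w],None,fx=sc,fy=sc,interpolation=cv2.INTER_CUBIC)
    im=np.clip(im*1.5,0,255).astype(np.uint8)
    t=np.linspace(0,2*np.pi,60)
    for r,z,c in((.014,0,(0,255,0)),(.014,.014,(0,255,0)),(.012,.03,(255,255,0)),(.012,.096,(255,255,0))):
        P=np.c_[r*np.cos(t),r*np.sin(t),0*t+z]@A.T+face
        q=(cam.proj(P)+.5-[x0,y0])*sc-.5
        cv2.polylines(im,[q.round().astype(np.int32)],True,c,1)
    return im
E
python3 - 2>/dev/null <<'E'
from h import *
b=cv2.imread("pics/scene2.png")
cv2.imwrite("pics/ov2.png",overlay(b,S,PUNCH+[0,0,.15],np.eye(3),6,170,160,90,80))
p,o,A=tcp(SPOT,YAW,TI,1); n=A[:,2]
p0,o0,_=tcp(PUNCH+[0,0,.15],0,0,1)
# via point above, between
v,ov,_=tcp(SPOT+n*.12+[0,0,.03],YAW,TI,1)
robot.move_ptp(v,ov); 
robot.servo_line(p+n*.04,velocity=.15); robot.dwell(.3)
ob=robot.observe();print(ob["clock"],ob["ee_pos"]-p-n*.04,ob["ft_force"],ob["finger_gap"], (Ro.from_euler("xyz",ob["tool_rot"])*Ro.from_euler("xyz",o).inv()).as_rotvec())
im={}
for nme,c in(("scene",S),("top",T)):
    i=optics.get_image(nme)[:,:,::-1].copy(); cv2.imwrite(f"pics/{nme}3.png",i)
a=cv2.imread("pics/scene3.png");t=cv2.imread("pics/top3.png")
cv2.imwrite("pics/ov3.png",np.vstack([np.hstack([overlay(a,S,SPOT+n*.04,A,5,370,90,80,60),overlay(t,T,SPOT+n*.04,A,5,175,190,80,60)]),np.hstack([cv2.resize(a[90:150,370:450],None,fx=5,fy=5),cv2.resize(t[190:250,175:255],None,fx=5,fy=5)])]))
E
```

```text
8.175 [-9.50801131e-05  1.02343103e-04  6.86829991e-04] [-0.37255338 -0.29946378 -2.39802148] 0.02297229786566422 [ 0.00080596 -0.00134082  0.00027287]
```

View pics/ov2.png

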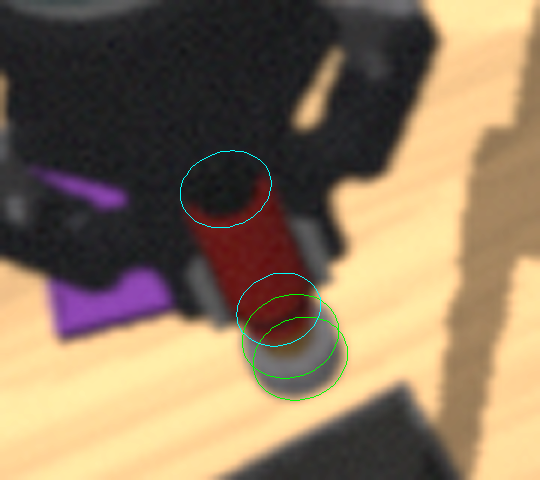

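View pics/ov3.png

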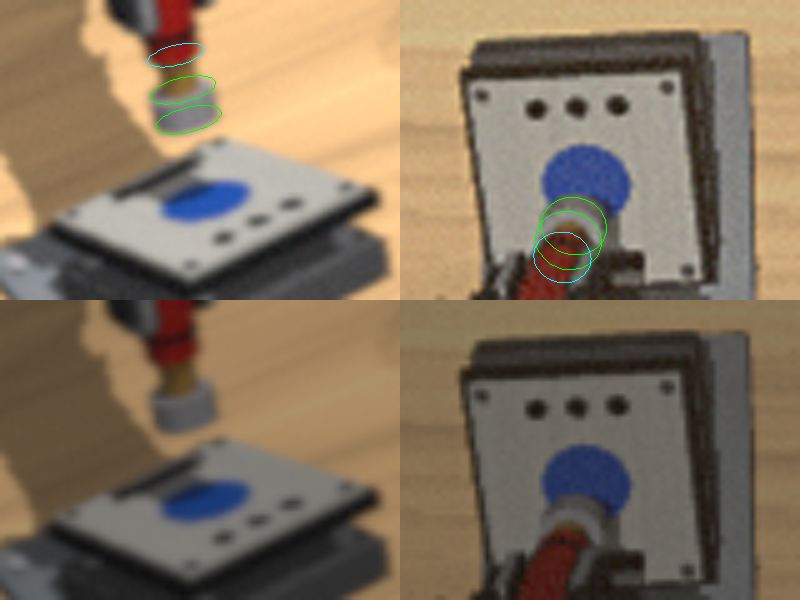

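The punch sits within about 1 px of the model in both views. I'll go closer and overlay the foot and spot together.

```bash
python3 - 2>/dev/null <<'E'
from h import *
p,o,A=tcp(SPOT,YAW,TI,1); n=A[:,2]
robot.servo_line(p+n*.010,velocity=.06); robot.dwell(.3)
ob=robot.observe();print(ob["clock"],ob["ft_force"])
out=[]
t=np.linspace(0,2*np.pi,60)
for nme,c,x0,y0 in(("scene",S,385,105),("top",T,187,200)):
    i=optics.get_image(nme)[:,:,::-1].copy(); cv2.imwrite(f"pics/{nme}4.png",i)
    e=overlay(i,c,SPOT+n*.01,A,8,x0,y0,50,37)
    P=np.c_[.02*np.cos(t),.02*np.sin(t),0*t]@A.T+SPOT
    cv2.polylines(e,[((c.proj(P)+.5-[x0,y0])*8-.5).round().astype(np.int32)],True,(0,0,255),1)
    out.append(np.vstack([e,np.clip(1.5*cv2.resize(i[y0:y0+37,x0:x0+50],None,fx=8,fy=8,interpolation=cv2.INTER_CUBIC).astype(float),0,255).astype(np.uint8)]))
cv2.imwrite("pics/ov4.png",np.hstack(out))
E
```

```text
9.225 [-0.04453984  0.18526353 -2.58649356]
```

View pics/ov4.png

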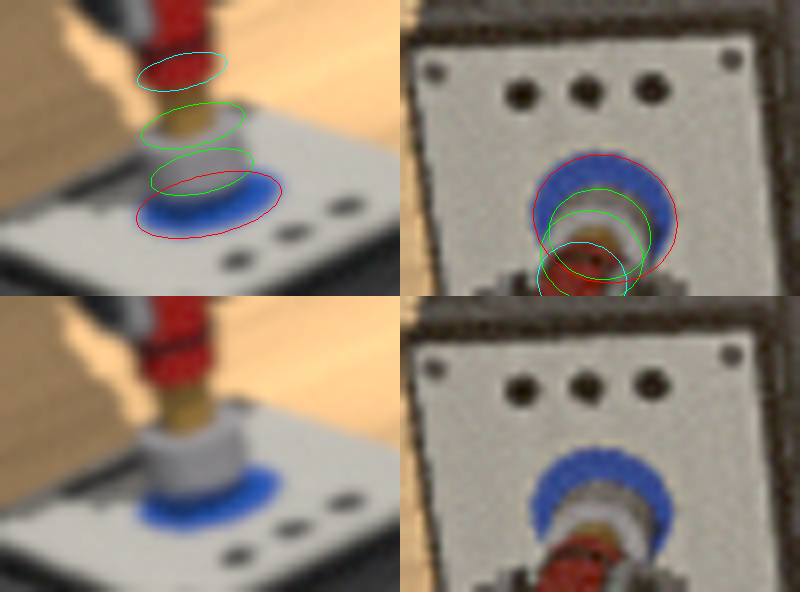

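```bash
python3 - 2>/dev/null <<'E'
from h import *
from scipy.spatial import ConvexHull
def edges(img,c,face,A,tag):
  t=np.linspace(0,2*np.pi,400)
  for nm,r,z0,z1 in(("foot",.014,.001,.013),("grip",.012,.032,.05)):
    c0=c.proj(face+A[:,2]*z0)[0];c1=c.proj(face+A[:,2]*z1)[0]
    d=(c1-c0)/np.linalg.norm(c1-c0);nn=np.array([-d[1],d[0]])
    res=[]
    for k in np.linspace(0,1,7):
      z=z0+k*(z1-z0)
      P=np.c_[r*np.cos(t),r*np.sin(t),0*t+z]@A.T+face
      q=c.proj(P);cc=c.proj(face+A[:,2]*z)[0];e=(q-cc)@nn
      w={}
      for s in(1,-1):
        ext=q[np.argmax(s*e)]; ss=np.arange(-4,4.01,.1)
        pt=(ext+nn*s*ss[:,None]).astype(np.float32)
        v=[cv2.remap(img[:,:,ch],pt[:,0][None],pt[:,1][None],cv2.INTER_CUBIC)[0].astype(float) for ch in range(3)]
        g=np.sqrt(sum(np.gradient(cv2.GaussianBlur(x[None],(11,1),0)[0])**2 for x in v))
        m=np.abs(ss)<2.5; w[s]=s*ss[m][np.argmax(g[m])]
      res.append((w[1],w[-1]))
    print(tag,nm,"n",np.round(nn,2),"mm/px",round(24/1000/ (2*abs(e).max()*.012/r)*1e3,2),np.round(np.array(res).T,1).tolist())
p,o,A=tcp(SPOT,YAW,TI,1);n=A[:,2]
for k,f,AA in((2,PUNCH+[0,0,.15],np.eye(3)),(3,SPOT+n*.04,A),(4,SPOT+n*.01,A)):
  edges(cv2.imread(f"pics/scene{k}.png"),S,f,AA,f"scene{k}")
E
```

```text
scene2 foot n [ 0.92 -0.4 ] mm/px 1.7 [[-0.8, -0.7, -0.6, -0.4, -0.9, -0.8, -0.6], [-0.0, -0.7, -0.4, -0.3, -0.0, 0.1, -0.4]]
scene2 grip n [ 0.92 -0.4 ] mm/px 1.63 [[-0.4, 2.4, 2.4, 0.5, 0.1, 0.3, -0.1], [0.7, -1.3, -0.5, -0.9, -0.6, -0.1, -0.7]]
scene3 foot n [ 0.98 -0.2 ] mm/px 2.09 [[-0.7, -0.6, -0.5, -0.3, -0.2, -0.8, -0.7], [0.1, -0.3, -0.3, -0.2, -0.1, -0.6, 0.2]]
scene3 grip n [ 0.98 -0.2 ] mm/px 2.05 [[-1.1, -0.9, -0.7, -0.5, -1.0, -0.9, 2.4], [0.1, 0.3, -0.3, -1.0, -1.9, -2.4, 0.7]]
scene4 foot n [ 0.98 -0.2 ] mm/px 2.12 [[-0.2, 0.0, -0.7, -0.7, -0.6, 0.6, 1.0], [1.5, 1.0, 1.0, 0.2, 0.3, 0.5, 2.0]]
scene4 grip n [ 0.98 -0.2 ] mm/px 2.09 [[-0.8, -1.4, -1.1, -0.9, -0.7, 1.7, 1.9], [-0.3, -0.2, -0.0, -0.8, -2.4, -0.2, 0.1]]
```

There is no measurable tilt in the hand. The foot is about 1 mm towards -y, so I'll correct that and press while watching the force.

```bash
cat > press.py <<'E'
from h import *
p,o,A=tcp(SPOT,YAW,TI,1); n=A[:,2]; p=p+A[:,1]*.001
robot.servo_line(p+n*.010,velocity=.05);robot.dwell(.3)
f0=np.mean([robot.observe()["ft_force"]+0*robot.dwell(.02) if False else robot.observe()["ft_force"] for _ in range(3)],0);m0=robot.observe()["wrist_torque"]
d=.010;con=None
for k in range(60):
    robot.servo_line(p+n*d,velocity=.02);robot.dwell(.08)
    ob=robot.observe();df=ob["ft_force"]-f0;fn=df@n;h=(ob["ee_pos"]-p)@n
    print(round(d*1e3,1),round(h*1e3,2),"fn",round(fn,2),"lat",np.round((df-fn*n)@A[:,:2],2),np.round((ob["wrist_torque"]-m0)@A,3))
    if fn>1.5: break
    d-=.001
np.savez("press.npz",f0=f0,m0=m0,d=d,p=p)
print(robot.observe()["clock"])
E
python3 press.py 2>/dev/null
```

```text
10.0 9.99 fn -1.01 lat [-0.9   0.17] [-0.035  0.009 -0.033]
9.0 8.95 fn -1.25 lat [ 0.06 -0.1 ] [-0.017 -0.053 -0.015]
8.0 7.98 fn -0.43 lat [-1.25 -0.61] [-0.006  0.02   0.044]
7.0 6.98 fn -0.02 lat [-0.59 -0.15] [-0.028  0.014  0.004]
6.0 5.97 fn 0.41 lat [-1.46 -0.79] [-0.007  0.02   0.054]
5.0 4.98 fn -0.74 lat [ 0.26 -0.53] [-0.03  -0.027 -0.001]
4.0 3.98 fn 0.49 lat [-0.64 -0.29] [-0.026 -0.013 -0.019]
3.0 2.98 fn -0.26 lat [-0.24  0.17] [0.047 0.002 0.103]
2.0 1.97 fn -0.65 lat [-0.55  0.38] [-0.054  0.062  0.002]
1.0 1.16 fn 2.74 lat [-0.64 -1.07] [0.021 0.031 0.042]
13.2083
```

```bash
cat > press2.py <<'E'
from h import *
z=np.load("press.npz");p=z["p"];f0=z["f0"]
_,o,A=tcp(SPOT,YAW,TI,1); n=A[:,2]
f0=None
def samp(k=6):
    F=[];M=[]
    for _ in range(k):
        robot.dwell(.03);ob=robot.observe();F.append(ob["ft_force"]);M.append(ob["wrist_torque"])
    return np.mean(F,0),np.mean(M,0),(ob["ee_pos"]-p)@n,ob
F0=z["f0"]
for d in(-.001,-.003,-.0045,-.0055,-.0058):
    robot.servo_line(p+n*d,velocity=.02)
    F,M,h,ob=samp();df=F-F0
    print(d*1e3,round(h*1e3,2),"fn",round(df@n,2),"lat",np.round(df@A[:,:2],2),np.round((M-z["m0"])@A,3),round(ob["finger_gap"],5))
print(ob["clock"])
E
python3 press2.py 2>/dev/null
```

```text
-1.0 -0.92 fn 5.32 lat [-1.06 -0.08] [-0.004  0.038  0.012] 0.0228
-3.0 -2.94 fn 6.83 lat [-0.65 -0.3 ] [-0.001  0.025  0.013] 0.02277
-4.5 -4.43 fn 8.65 lat [-0.84 -0.22] [-0.027  0.038  0.037] 0.02277
-5.5 -5.39 fn 9.34 lat [-0.77 -0.02] [0.008 0.036 0.037] 0.02295
-5.8 -5.67 fn 9.79 lat [-0.91 -0.05] [-0.009  0.053  0.014] 0.0228
15.4583
```

Force and travel agree on about 6.9 mm (roughly 10 N). Now I'll hold and take pictures.

```bash
python3 - 2>/dev/null <<'E'
from h import *
p,o,A=tcp(SPOT,YAW,TI,1); n=A[:,2]; out=[]
robot.dwell(.6)
t=np.linspace(0,2*np.pi,60);sp=SPOT-n*.007
for nme,c,x0,y0 in(("scene",S,385,108),("top",T,187,203)):
    i=optics.get_image(nme)[:,:,::-1].copy(); cv2.imwrite(f"pics/{nme}5.png",i)
    e=overlay(i,c,sp+A[:,1]*0,A,8,x0,y0,50,37)
    P=np.c_[.02*np.cos(t),.02*np.sin(t),0*t]@A.T+sp
    cv2.polylines(e,[((c.proj(P)+.5-[x0,y0])*8-.5).round().astype(np.int32)],True,(0,0,255),1)
    out.append(np.vstack([e,np.clip(1.5*cv2.resize(i[y0:y0+37,x0:x0+50],None,fx=8,fy=8,interpolation=cv2.INTER_CUBIC).astype(float),0,255).astype(np.uint8)]))
robot.dwell(.7);print(robot.observe()["clock"])
cv2.imwrite("pics/ov5.png",np.hstack(out))
E
```

```text
16.8583
```

View pics/ov5.png

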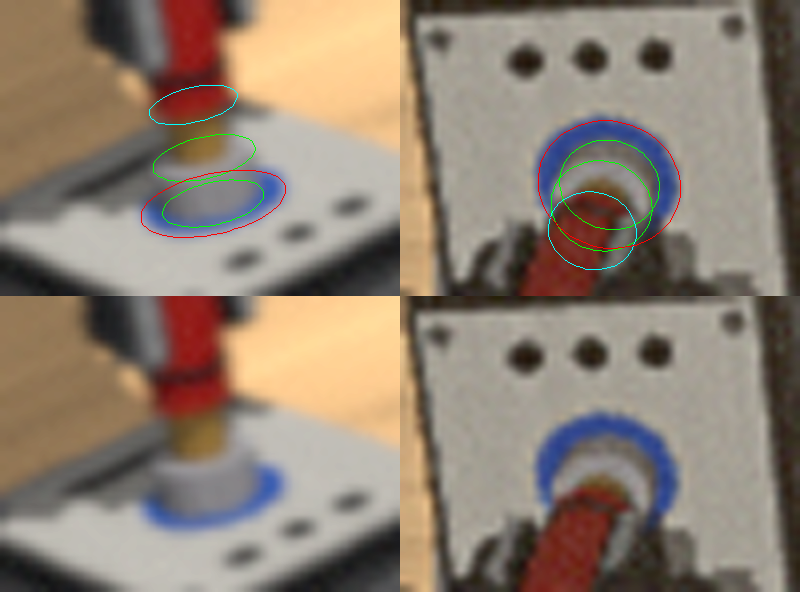

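The foot is inside the blue with blue visible all round (scene foot centre about (410,132)). I'll lift straight off and return to the tray.

```bash
cat > back.py <<'E'
from h import *
p=np.load("press.npz")["p"];_,o,A=tcp(SPOT,YAW,TI,1); n=A[:,2]
robot.servo_line(p+n*.012,velocity=.02)
robot.servo_line(p+n*.12+[0,0,.03],velocity=.15)
q,o0,_=tcp(PUNCH,0,0,1)
robot.move_ptp(q+[0,0,.15],o0)
robot.servo_line(q+[0,0,.02],velocity=.12);robot.dwell(.3)
i=optics.get_image("scene")[:,:,::-1].copy();cv2.imwrite("pics/scene6.png",i)
cv2.imwrite("pics/ov6.png",overlay(i,S,PUNCH+[0,0,.02],np.eye(3),8,190,200,80,70))
def f():
    r=[]
    for _ in range(5): robot.dwell(.03);r.append(robot.observe()["ft_force"])
    return np.mean(r,0)
F0=f();d=.005
while d>-.003:
    robot.servo_line(q+[0,0,d],velocity=.03);F=f()-F0
    print(round(d*1e3,1),np.round(F,2))
    if F[2]>2: break
    d-=.001
print(robot.observe()["clock"])
E
python3 back.py 2>/dev/null
```

```text
5.0 [ 0.47  0.35 -0.11]
4.0 [ 0.14  0.43 -0.78]
3.0 [ 0.26  0.34 -0.11]
2.0 [ 0.42  0.29 -0.29]
1.0 [ 0.11  0.39 -0.09]
0.0 [-0.34  0.41  3.35]
25.3417
```

View pics/ov6.png

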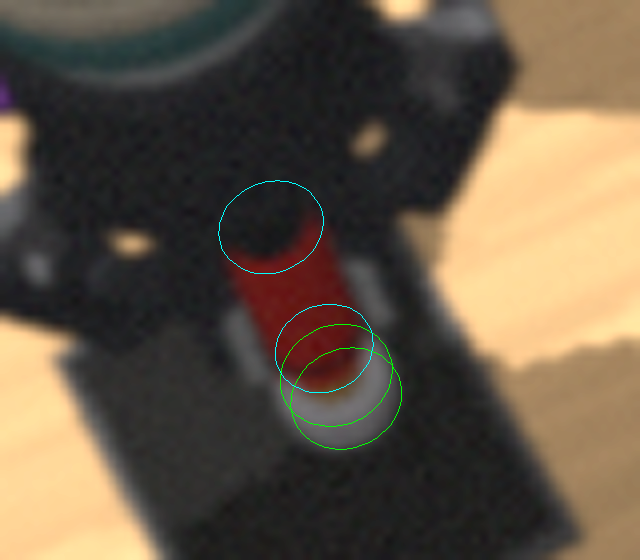

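The floor contact height is the same as at the pick, so the punch did not slip in the hand. I'll release, rise and check.

```bash
python3 - 2>/dev/null <<'E'
from h import *
q,o0,_=tcp(PUNCH,0,0,1)
move_gripper(.04);move_gripper(.085);robot.dwell(.2)
robot.servo_line(q+[0,0,.2],velocity=.12)
robot.move_ptp([.3,-.45,.42],o0);robot.dwell(.3)
ob=robot.observe();print(ob["clock"],ob["finger_gap"],ob["ft_force"])
for n in("scene","top"): cv2.imwrite(f"pics/{n}7.png",optics.get_image(n)[:,:,::-1])
a=cv2.imread("pics/scene7.png");t=cv2.imread("pics/top7.png")
c=np.hstack([overlay(a,S,PUNCH,np.eye(3),5,190,215,80,70),cv2.resize(t[175:245,369:449],None,fx=5,fy=5)])
cv2.imwrite("pics/fin.png",np.vstack([c,np.hstack([cv2.resize(a,(400,250)),cv2.resize(t,(400,250))])]))
E
```

```text
29.7417 0.08513175941610925 [-0.36378372 -0.67724382  0.27294613]
```

View pics/fin.png

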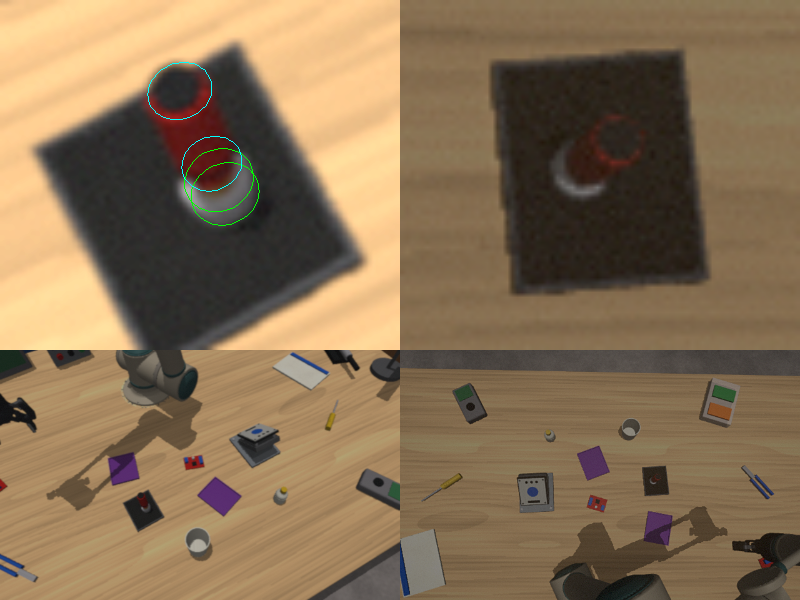

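The punch stands upright in the steel tray (scene about (232,250)). The cup, bottle and board have not moved, and the arm is clear.

```bash
python3 -c "
from bench import ticket;print(ticket.finish_job())"
```

```text
the job is handed in; nothing more can be done
None
```

I pressed the punch onto the blue spot, stood it back upright in the steel tray and handed the job in. The arm finished at about 30 s of the 54 s allowed.

- **Press:** I lined the punch up square to the panel face and pressed about 6.9 mm past first contact. The wrist force was about 10 N, which fits 7 mm of travel and is well short of the 12 mm stop. I held it there for about 1.4 s, and the images showed blue around the foot on the sides that could be seen. I then lifted straight off along the panel normal.
- **Return:** the tray floor was reached at the same height as at the pick, so the punch did not slip in the grip. The last pictures show it upright in the tray, the gripper clear, and the cup, bottle and board where they were at the start.

**Limits of the checks:**
- The wrist force readings are noisy by about ±1 N.
- Before pressing, the foot looked about 1 mm off to one side. I corrected that by estimate, and did not measure it again beyond the pictures taken during the hold.

No check failed.

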